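Sweep the stray dominoes into the games carton

TASK

Three black dominoes have been left lying on the sale table. Sweep them along the table with your fingers, over the carton's folded-down side, until every one lies well inside the carton, past the fold. Only push them, never pick one up, and leave the china, glass and other goods standing where they are.

Things in the scene. Friction and masses are not known exactly. Their poses are not given: they have to be found in the camera images.
- carton: Shallow cardboard carton, weighted, cannot be shifted. Inside 360 mm wide (its x), 250 mm deep (its y); side and back walls 50 mm tall, 4 mm thick; floor 4 mm above the table. Its -y side is folded down as a flap. Origin: middle of the fold line, at table height; y points into the carton, z up. From y = 170 mm back it holds a box of dominoes and two game boxes, up to 49 mm tall; in front the floor is free.
- flap_tip (a point): Middle of the outer edge of the carton's folded-down side, on the table, 60 mm from the fold (carton y = -60 mm). This flap is 350 mm wide and a smooth ramp, rising from table level here to 4 mm at the fold, level with the carton's floor. Axes as the carton's.
- domino1_c (a point): Stray black domino with white pips lying flat on the table, 56 mm long (its x), 28 mm wide (its y), 12 mm thick, about 27 g; this point is its centre, 6 mm above its underside. It slides easily.
- domino2_c (a point): Stray black domino with white pips lying flat on the table, 56 mm long (its x), 28 mm wide (its y), 12 mm thick, about 27 g; this point is its centre, 6 mm above its underside. It slides easily.
- domino3_c (a point): Stray black domino with white pips lying flat on the table, 56 mm long (its x), 28 mm wide (its y), 12 mm thick, about 27 g; this point is its centre, 6 mm above its underside. It slides easily.
- eggcup: White china egg cup with a blue band, 48 mm across the rim, 58 mm tall; loose, stands upright, not part of the job. Origin: centre of its underside.
- trinket: Small round lidded china pot, blue with a white lid and knob, 49 mm across, 57 mm tall; loose, stands upright, not part of the job. Origin: centre of its underside.
- candlestick: Short brass candlestick, round foot 50 mm across, 56 mm tall; loose, stands upright, not part of the job. Origin: centre of its underside.
- mug: Terracotta-coloured mug, 80 mm across, 92 mm tall, handle on its own +y side; loose, stands upright, not part of the job. Origin: centre of its underside.
- bowl: Green glass bowl, 110 mm across, 55 mm tall; loose, stands upright, not part of the job. Origin: centre of its underside.
- vase: Cobalt-blue vase, 90 mm across, 175 mm tall; loose, stands upright, not part of the job. Origin: centre of its underside.
- jar: Amber glass jar with a steel lid, 64 mm across, 94 mm tall; loose, stands upright, not part of the job. Origin: centre of its underside.
Things that resemble listed ones, but are neither listed nor needed, are in the scene too. What is shaped like the part that bears domino1_c but green is not meant. What is shaped like the part that bears domino3_c but turquoise is not meant.

How it is judged:
At the end, for the whole second after the job is handed in: The centre of each of the three dominoes is at least 20 mm past the fold, between the carton's walls, and low in it (centre under 30 mm above the table), all at rest; every other loose thing is within 15 mm of where it began (y of domino1_c in the frame of carton between 0.02 and 0.25 m and x of domino1_c in the frame of carton between -0.18 and 0.18 m and height (world z) of each of domino1_c, domino2_c, domino3_c below 0.03 m and linear speed of each of domino1, domino2, domino3 below 0.02 m/s and y of domino2_c in the frame of carton between 0.02 and 0.25 m and x of domino2_c in the frame of carton between -0.18 and 0.18 m and y of domino3_c in the frame of carton between 0.02 and 0.25 m and x of domino3_c in the frame of carton between -0.18 and 0.18 m and distance of each of eggcup, trinket, candlestick, mug, bowl, vase, jar from where it was at the start of the episode below 0.015 m); the robot touches nothing.
It fails at once if a domino was picked up (its centre more than 20 mm high over the open table, or 30 mm anywhere) (height (world z) of any of domino1_c, domino2_c, domino3_c above 0.03 m or (height (world z) of domino1_c above 0.02 m and y of domino1_c in the frame of carton below -0.06 m) or (height (world z) of domino2_c above 0.02 m and y of domino2_c in the frame of carton below -0.06 m) or (height (world z) of domino3_c above 0.02 m and y of domino3_c in the frame of carton below -0.06 m)).
It fails at once if one of the other goods was shifted by more than 15 mm (distance of any of eggcup, trinket, candlestick, mug, bowl, vase, jar from where it was at the start of the episode above 0.015 m).
It also fails if it takes over 64 s, if anything falls off the work surface, if the arm or the gripper's body presses on something with over 40 N, if the wrist force passes 120 N, or if a joint passes its speed limit or range.

ROBOT

A 6-joint arm with a two-finger parallel gripper is mounted at the origin on the work surface. World frame = base frame: x ahead of the robot, y to its left, z up, the work surface at z = 0. Lengths are in m, angles in rad, forces in N, time in s.
With the tool pointing down it reaches from about 0.25 to 0.8 m from the base axis. Payload 3.9 kg.
Tool frame: the origin (TCP) lies where the fingers leave the gripper's body, on its centre line; the fingertips stand 73 mm ahead of it and the grasp point (between the pads) lies 54 mm ahead of it; z points along the fingers, y is the direction in which the jaws open and shut (so a half turn about z gives the same grasp; the last joint's range is limited). The gripper opens to 85 mm and grips with 20 to 120 N. Pads are 22 mm wide; open, the fingers measure 114 mm over their backs; the gripper's body (76 mm by 85 mm) begins 54 mm behind the grasp point. The pads swing forward as they close: fully open they stand 13 mm farther back than shut.
Start: joints at [-1.345, 0.26, -0.138, 1.173, 0, 1.571], TCP at [0.118, -0.512, 0.304] pointing down, gripper open.
Joint ranges: [-2.78, 2.78], [-0.83, 1.72], [-1.28, 1.37], [-1.9, 2.12], [-1.57, 1.48], [-3.14, 3.14]. Speed limits (rad/s): [2.57, 2.57, 3.14, 3.14, 3.14, 3.14].

INTERFACE

Orientations are given as a rotation vector (axis times angle).
In Python, from plant import sensors, eyes, workorder, finder gives the robot as it stands.
- The arm moves only by the tool move_arm, never from a script. Its argument "moves" is a list of rows, each a list of 2 entries, a list of its own where there are three numbers: the shift along the tool's x, y, z in cm, then the turn, a rotation vector about the tool's x, y, z in degrees. A call has 1 to 8 rows; each row is the pose to reach, as a shift and turn from the pose commanded when the call began, along the tool's axes at that moment; what a row does not reach only later rows make up. A row lasts 1/8 s, in which the tool goes at most 62.5 mm and 10.7 degrees, less where a joint would pass 70% of its speed; a pose out of reach is approached as far as the arm can. A call with a gripper value outside its range is refused whole. "claw" is the closure, from -1 (fully open) to 1 (shut), so that 0 is half open, set as the call begins (left out, the last holds). The fingers move at their own pace and stop on an object; "squeeze" is the grip in N (left out, the last holds). Time passes only in rows, so rows that repeat a pose let the fingers close. It gives the time, the measured TCP pose, the force and the opening at its end, in the units of the state.
- sensors.get_state(): the state, without advancing time (a new reading comes with each control period).
- eyes.read_camera(name): name is "scene" or "top"; returns the picture (480x640x3 uint8, red, green, blue); there is no depth.
- eyes.calibration(name): a dict with "fx", "fy", "cx", "cy" (pixels), "extrinsics" (4x4, takes a point from camera to world coordinates). Camera axes: x right, y down, z forward; pixel columns grow to the right and rows downward; lengths in m; the calibration is good to about 2 mm. A picture is of the moment at which its call begins. calibration takes no time and is no camera call.
- workorder.sign_off(): hands the job in, once; it reports no verdict.
Trained networks look in the newest picture that a camera, given by its name, has taken for a name from the list of things; names that differ only in an ending like _2 or _b are one class to them, and where a whole thing is asked for, a point or a joint stands for the part that bears it (a point fixed in the world has none). Each returns a list of dicts, best first, with "p" (0 to 1); they miss things now and then, are a little off and sometimes report something else, mostly with a low value. They report only what shows in the picture. A call takes as long as a camera call. They do not tell look-alikes from the thing itself.
- finder.cut_out(camera, query): "mask" (480x640 bool, what is visible of it) and "box" ([left, top, width, height] in pixels, round what is visible of it).
- finder.place_of(camera, query): "location" ([column, row] in pixels: a listed point, or the origin of a listed thing).
The state is a dict: "time": time; "joints": joint angles; "joint_vel": joint speeds; "tau": joint torques, N m; "tcp_pos": TCP position; "tool_rot": TCP orientation; "force": force on the tool from outside, world axes, zero at the start; "moment": the same for the moment, N m; "grip_width": finger opening in m.
Only numpy, scipy, OpenCV 4.12 (cv2) and the standard library are available. Lean on these libraries where they do the work, as an engineer would, in place of code of your own. Each camera call takes 0.05 s, during which the arm holds its last target. There are 200 camera calls.

## Working session

There is one attempt and no reset: what is moved stays moved. The work goes in short steps, Python scripts to look and compute and a tool call to move; the robot and the scene stay as the last step left them, time stands still between calls to the robot, and variables do not carry over. Pictures are saved under pics/ and viewed, about 8 in all and at most 12, crops included, and the job is handed in when it is done.

Besides the shell and the picture viewer there is one more tool, called after "Call:" by a JSON object that holds its "api" and its "payload", one argument or row to a line. move_arm: Moves the arm, as the interface text tells. Its arguments: {"type":"object","properties":{"moves":{"type":"array"},"claw":{"type":"number"},"squeeze":{"type":"number"}},"required":["moves"]}

```bash
ls; mkdir -p pics; cat > h.py <<'E'
import numpy as np, cv2
from plant import sensors, eyes, workorder, finder
def ray(cam,px,z):
    c=eyes.calibration(cam);E=np.array(c["extrinsics"])
    d=E[:3,:3]@np.array([(px[0]-c["cx"])/c["fx"],(px[1]-c["cy"])/c["fy"],1])
    o=E[:3,3];return o+d*(z-o[2])/d[2]
def proj(cam,p):
    c=eyes.calibration(cam);E=np.array(c["extrinsics"])
    q=E[:3,:3].T@(np.array(p)-E[:3,3]);return np.array([c["fx"]*q[0]/q[2]+c["cx"],c["fy"]*q[1]/q[2]+c["cy"]])
def snap(cam,name):
    im=eyes.read_camera(cam);cv2.imwrite("pics/"+name+".png",im[:,:,::-1]);return im
E
python3 - <<'E'
from h import *
snap("top","top0");snap("scene","scene0")
for q,z in [("carton",0),("flap_tip",0),("domino1_c",.006),("domino2_c",.006),("domino3_c",.006)]+[(n,0) for n in "eggcup trinket candlestick mug bowl vase jar".split()]:
    for cam in ("top","scene"):
        for r in finder.place_of(cam,q)[:6]:
            print(q,cam,round(r["p"],2),np.round(r["location"]),np.round(ray(cam,r["location"],z)[:2],3))
s=sensors.get_state();print(s)
for c in("top","scene"):print(eyes.calibration(c))
E
```

```text
pics
carton top 0.77 [157. 203.] [0.58  0.125]
carton top 0.69 [491. 222.] [ 0.551 -0.527]
carton scene 0.76 [484. 268.] [0.582 0.119]
carton scene 0.56 [207. 309.] [ 0.671 -0.448]
flap_tip top 0.68 [187. 207.] [0.574 0.066]
domino1_c top 0.78 [335. 285.] [ 0.425 -0.224]
domino1_c top 0.68 [277. 276.] [ 0.439 -0.115]
domino1_c scene 0.54 [319. 216.] [ 0.429 -0.224]
domino1_c scene 0.48 [369. 220.] [ 0.443 -0.113]
domino1_c scene 0.3 [330. 256.] [ 0.547 -0.203]
domino2_c top 0.78 [272. 214.] [ 0.56  -0.101]
domino2_c top 0.36 [276. 278.] [ 0.437 -0.113]
domino2_c scene 0.58 [380. 262.] [ 0.565 -0.098]
domino3_c top 0.94 [259. 167.] [ 0.655 -0.072]
domino3_c top 0.85 [328. 156.] [ 0.68  -0.208]
domino3_c scene 0.83 [332. 315.] [ 0.695 -0.202]
domino3_c scene 0.76 [393. 299.] [ 0.66  -0.078]
eggcup top 0.82 [257. 124.] [ 0.746 -0.065]
eggcup scene 0.78 [403. 343.] [ 0.756 -0.069]
trinket top 0.73 [391. 203.] [ 0.587 -0.334]
trinket top 0.4 [426. 277.] [ 0.443 -0.398]
trinket scene 0.74 [266. 275.] [ 0.589 -0.335]
candlestick top 0.73 [324. 222.] [ 0.546 -0.203]
candlestick top 0.18 [445
[... 1257 characters left out ...]
, 'fy': 504.54126104692824, 'cx': 319.88738790409985, 'cy': 235.2809945397856, 'extrinsics': array([[ 0.01303215, -0.98413196,  0.17695889,  0.34813347],
       [-0.99989703, -0.01388943, -0.00360662, -0.1910224 ],
       [ 0.00600725, -0.17689367, -0.98421163,  0.96059166],
       [ 0.        ,  0.        ,  0.        ,  1.        ]])}
{'fx': 543.3584967967545, 'fy': 543.3584967967545, 'cx': 330.6415986577463, 'cy': 236.15542958724208, 'extrinsics': array([[ 0.02038899,  0.74812055, -0.66324953,  1.28050352],
       [ 0.999737  , -0.02222161,  0.00566783, -0.20601458],
       [-0.01049825, -0.66319066, -0.74837687,  0.89761671],
       [ 0.        ,  0.        ,  0.        ,  1.        ]])}
```

View pics/top0.png

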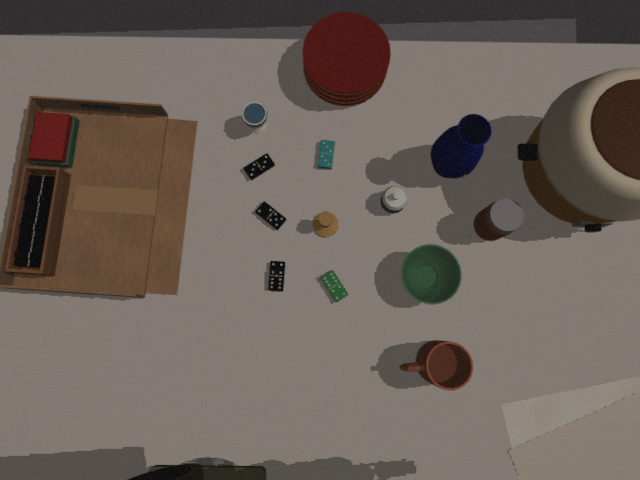

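```bash
python3 - <<'E'
import cv2
im=cv2.imread("pics/top0.png")[80:330,80:420];cv2.imwrite("pics/crop0.png",cv2.resize(im,None,fx=2.3,fy=2.3,interpolation=cv2.INTER_CUBIC))
E
```

```text
(no output)
```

View pics/crop0.png

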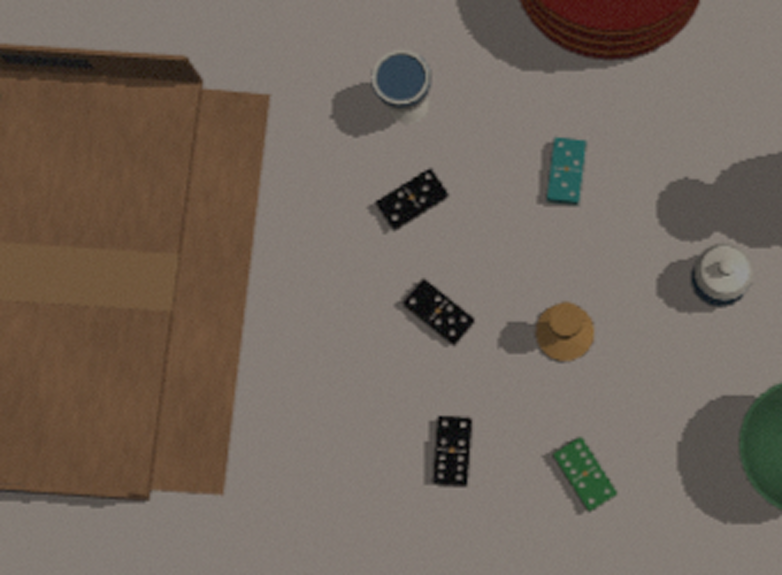

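Top view: the black dominoes are at pixels (259,167), (271,215) and (277,276). The look-alikes are turquoise at (327,155) and green at (334,286), and the black row inside the box in the carton at (36,220) is part of its contents. The crop confirms I want the three black ones. The carton's fold runs (167,120)–(147,293), so "inward" is about 83° in the world. I'll push each domino in its own lane with the fingers nearly shut.

Call:
{"api": "move_arm", "payload": {
  "moves": [
    [[4.8,-3.4,0.6],[0,0,-8.8]],
    [[9.6,-6.8,1.2],[0,0,-17.6]],
    [[14.5,-10.2,1.9],[0,0,-26.4]],
    [[19.3,-13.6,2.5],[0,0,-35.2]],
    [[24.1,-17.0,3.1],[0,0,-44]],
    [[29,-20.4,3.8],[0,0,-52.8]],
    [[33.8,-23.8,4.4],[0,0,-61.6]],
    [[38.6,-27.2,5],[0,0,-70.4]]
  ],
  "claw": 0.75,
  "squeeze": 20
}}

```text
time: 2.3
tcp_pos: [0.4341, -0.1586, 0.254]
tool_rot: [2.341, 2.094, 0.0]
force: [1.6, 0.2, -0.1]
grip_width: 0.0103
```

```bash
cat >> h.py <<'E'
a,b=ray("top",(167,120),.004),ray("top",(147,293),.004)
ex=(a-b)[:2]/np.linalg.norm((a-b)[:2]);ny=np.array([-ex[1],ex[0]])
O=np.array([.58,.125])
def cart(p): p=np.array(p)[:2]-O; return np.round([p@ex,p@ny],3)
def blacks(im):
    m=((im.max(2)<60)*255).astype(np.uint8);m[:,:20]=0;m[:,400:]=0;m[:100]=0;m[330:]=0
    for c in cv2.findContours(m,0,2)[0]:
        if 60<cv2.contourArea(c)<900:
            r=cv2.minAreaRect(c);p=ray("top",r[0],.012)
            print("px",np.round(r[0]),np.round(r[1]),round(r[2]),"world",np.round(p[:2],3),"carton",cart(p),"corners",[list(cart(ray("top",k,.012))) for k in cv2.boxPoints(r)])
E
python3 - <<'E'
from h import *
print(a,b,ex,ny,"tip left side",cart(ray("top",(197,120),0)),cart(ray("top",(178,293),0)))
blacks(cv2.imread("pics/top0.png"))
print(cart(sensors.get_state()["tcp_pos"]))
for n,p in dict(egg=(.75,-.067),candle=(.545,-.203),green=(.425,-.224),turq=(.68,-.206)).items():print(n,cart(p))
E
```

```text
[0.75062329 0.11504826 0.004     ] [0.40507199 0.1296753  0.004     ] [ 0.99910531 -0.04229171] [0.04229171 0.99910531] tip left side [ 0.176 -0.062] [-0.172 -0.06 ]
px [276. 276.] [15. 29.] 5 world [ 0.44  -0.113] carton [-0.13  -0.243] corners [[np.float64(-0.157), np.float64(-0.229)], [np.float64(-0.101), np.float64(-0.23)], [np.float64(-0.102), np.float64(-0.258)], [np.float64(-0.158), np.float64(-0.257)]]
px [270. 215.] [29. 15.] 39 world [ 0.556 -0.098] carton [-0.014 -0.224] corners [[np.float64(-0.009), np.float64(-0.193)], [np.float64(0.014), np.float64(-0.209)], [np.float64(-0.019), np.float64(-0.255)], [np.float64(-0.042), np.float64(-0.239)]]
px [ 56. 228.] [ 31. 110.] 23 world [0.525 0.309] carton [-0.063  0.182] corners [[np.float64(-0.151), np.float64(0.237)], [np.float64(0.05), np.float64(0.184)], [np.float64(0.029), np.float64(0.125)], [np.float64(-0.171), np.float64(0.179)]]
px [259. 166.] [15. 29.] 58 world [ 0.654 -0.073] carton [ 0.083 -0.195] corners [[np.float64(0.078), np.float64(-0.164)], [np.float64(0.112), np.float64(-0.209)], [np.float64(0.087), np.float64(-0.226)], [np.float64(0.054), np.float64(-0.181)]]
px [ 61. 152.] [35. 66.] 51 world [0.678 0.315] carton [0.09  0.194] corners [[np.float64(0.071), np.float64(0.263)], [np.float64(0.163), np.float64(0.176)], [np.float64(0.109), np.float64(0.124)], [np.float64(0.018), np.float64(0.211)]]
px [344. 102.] [ 5. 40.] 90 world [ 0.79  -0.239] carton [ 0.225 -0.355] corners [[np.float64(0.228), np.float64(-0.315)], [np.float64(0.233), np.float64(-0.395)], [np.float64(0.222), np.float64(-0.395)], [np.float64(0.217), np.float64(-0.315)]]
[-0.134 -0.289]
egg [ 0.178 -0.185]
candle [-0.021 -0.329]
green [-0.14  -0.355]
turq [ 0.114 -0.326]
```

Call:
{"api": "move_arm", "payload": {
  "moves": [
    [[0,0,6],[0,0,0]],
    [[0,0,12],[0,0,0]],
    [[0,0,16],[0,0,0]],
    [[0,0,17.6],[0,0,0]],
    [[0.8,0,17.6],[0,0,0]],
    [[1.6,0,17.6],[0,0,0]],
    [[2.4,0,17.6],[0,0,0]],
    [[3.4,0,17.6],[0,0,0]]
  ]
}}

```text
time: 3.3
tcp_pos: [0.4375, -0.1259, 0.0788]
tool_rot: [2.345, 2.087, 0.001]
force: [-0.5, -0.4, 0.9]
grip_width: 0.0105
```

Call:
{"api": "move_arm", "payload": {
  "moves": [
    [[1.2,0,0],[0,0,0]],
    [[2.4,0,0],[0,0,0]],
    [[3.6,0,0],[0,0,0]],
    [[4.8,0,0],[0,0,0]],
    [[6,0,0],[0,0,0]],
    [[7.2,0,0],[0,0,0]],
    [[8.4,0,0],[0,0,0]],
    [[9.6,0,0],[0,0,0]]
  ]
}}

```text
time: 4.3
tcp_pos: [0.448, -0.0302, 0.0779]
tool_rot: [-2.347, -2.089, -0.0]
force: [0.5, 0.2, -0.5]
grip_width: 0.0106
```

```bash
python3 - <<'E'
from h import *
im=snap("top","t1");blacks(im);s=sensors.get_state();print(s["tcp_pos"],cart(s["tcp_pos"]),s["force"])
i=cv2.imread("pics/t1.png")[80:330,80:420];cv2.imwrite("pics/t1c.png",cv2.resize(i,None,fx=2,fy=2))
E
```

```text
px [270. 215.] [29. 15.] 39 world [ 0.557 -0.098] carton [-0.014 -0.224] corners [[np.float64(-0.009), np.float64(-0.193)], [np.float64(0.014), np.float64(-0.209)], [np.float64(-0.019), np.float64(-0.255)], [np.float64(-0.042), np.float64(-0.239)]]
px [259. 166.] [14. 29.] 58 world [ 0.655 -0.073] carton [ 0.083 -0.195] corners [[np.float64(0.078), np.float64(-0.164)], [np.float64(0.112), np.float64(-0.209)], [np.float64(0.088), np.float64(-0.226)], [np.float64(0.054), np.float64(-0.181)]]
px [ 61. 152.] [34. 65.] 51 world [0.678 0.315] carton [0.09  0.194] corners [[np.float64(0.072), np.float64(0.262)], [np.float64(0.162), np.float64(0.175)], [np.float64(0.108), np.float64(0.125)], [np.float64(0.02), np.float64(0.212)]]
[ 0.44813707 -0.02914552  0.07788373] [-0.125 -0.16 ] [-0.22999259  1.84029991  1.1015153 ]
```

View pics/t1c.png

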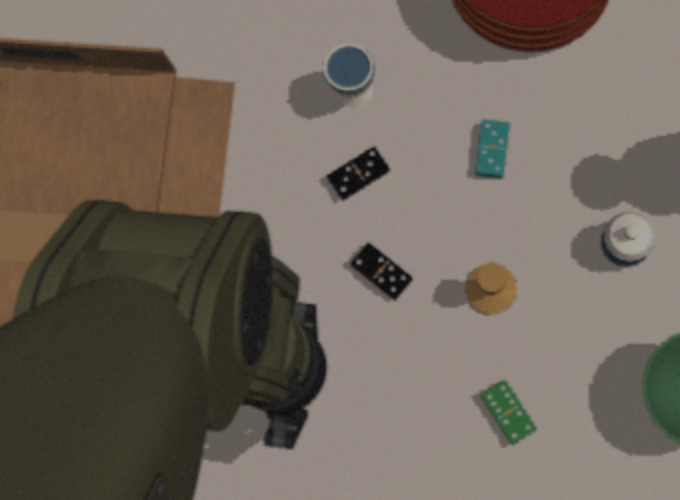

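Call:
{"api": "move_arm", "payload": {
  "moves": [
    [[1.2,0,0],[0,0,0]],
    [[2.4,0,0],[0,0,0]],
    [[3.6,0,0],[0,0,0]],
    [[4.8,0,0],[0,0,0]],
    [[6,0,0],[0,0,0]],
    [[7.2,0,0],[0,0,0]],
    [[8.4,0,0],[0,0,0]],
    [[9.6,0,0],[0,0,0]]
  ]
}}

```text
time: 5.35
tcp_pos: [0.4592, 0.0651, 0.0779]
tool_rot: [2.347, 2.089, 0.0]
force: [-0.1, -0.0, 0.0]
grip_width: 0.0109
```

Call:
{"api": "move_arm", "payload": {
  "moves": [
    [[1.2,0,-0.1],[0,0,0]],
    [[2.4,0,-0.15],[0,0,0]],
    [[3.6,0,-0.2],[0,0,0]],
    [[4.8,0,-0.3],[0,0,0]],
    [[6,0,-0.3],[0,0,0]],
    [[7.2,0,-0.3],[0,0,0]],
    [[8.4,0,-0.3],[0,0,0]],
    [[9.6,0,-0.3],[0,0,0]]
  ]
}}

```text
time: 6.35
tcp_pos: [0.4702, 0.1605, 0.0809]
tool_rot: [-2.347, -2.089, 0.0]
force: [-0.6, 0.4, 0.4]
grip_width: 0.0106
```

Call:
{"api": "move_arm", "payload": {
  "moves": [
    [[1,0,0],[0,0,0]],
    [[1.7,0,0],[0,0,0]],
    [[2,0,0],[0,0,0]],
    [[2,0,0],[0,0,0]],
    [[1,0,0],[0,0,0]],
    [[1,0,-4],[0,0,0]],
    [[-2,0,-9.5],[0,0,0]],
    [[-8,0,-9.7],[0,0,0]]
  ]
}}

```text
time: 7.35
tcp_pos: [0.4644, 0.0802, 0.182]
tool_rot: [2.34, 2.088, 0.013]
force: [1.9, -0.7, -1.0]
grip_width: 0.0109
```

```bash
python3 - <<'E'
from h import *
s=sensors.get_state();p=s["tcp_pos"];print(p,cart(p),s["tool_rot"])
r=s["tool_rot"];R=cv2.Rodrigues(np.array(r))[0]
O3=lambda x,y:np.r_[O+x*ex+y*ny,.078]
for n,t in dict(B=(-.017,-.282),A=(.081,-.25)).items(): print(n,O3(*t),np.round(100*R.T@(O3(*t)-p),1))
E
```

```text
[0.46439559 0.08016153 0.18196464] [-0.114 -0.05 ] [2.33973315 2.08830171 0.01323725]
B [ 0.55108895 -0.15602874  0.078     ] [-22.5  11.2  10.4]
A [ 0.6503546  -0.12820195  0.078     ] [-18.6  20.7  10.5]
```

Call:
{"api": "move_arm", "payload": {
  "moves": [
    [[-4.5,2.2,0],[0,0,0]],
    [[-9,4.5,0],[0,0,0]],
    [[-13.5,6.7,0],[0,0,0]],
    [[-18,9,0],[0,0,0]],
    [[-22.3,11.2,0],[0,0,0]],
    [[-22.3,11.2,0],[0,0,0]],
    [[-22.3,11.2,0],[0,0,0]]
  ]
}}

```text
time: 8.22
tcp_pos: [0.5452, -0.1546, 0.1775]
tool_rot: [-2.347, -2.086, 0.001]
force: [-0.4, -0.1, -0.1]
grip_width: 0.0104
```

```bash
python3 - <<'E'
from h import *
s=sensors.get_state();print(s["tcp_pos"],cart(s["tcp_pos"]),s["tool_rot"])
im=snap("top","t2");blacks(im)
E
```

```text
[ 0.54517569 -0.15455462  0.1775174 ] [-0.023 -0.281] [-2.34681819e+00 -2.08613021e+00  1.05026134e-03]
px [ 53. 247.] [12. 56.] 9 world [0.489 0.312] carton [-0.099  0.183] corners [[np.float64(-0.151), np.float64(0.195)], [np.float64(-0.044), np.float64(0.194)], [np.float64(-0.046), np.float64(0.171)], [np.float64(-0.153), np.float64(0.172)]]
px [ 48. 163.] [44.  6.] 5 world [0.655 0.338] carton [0.066 0.216] corners [[np.float64(0.061), np.float64(0.258)], [np.float64(0.074), np.float64(0.259)], [np.float64(0.071), np.float64(0.174)], [np.float64(0.058), np.float64(0.173)]]
px [150. 109.] [26.  8.] 5 world [0.769 0.147] carton [0.188 0.03 ] corners [[np.float64(0.181), np.float64(0.057)], [np.float64(0.197), np.float64(0.057)], [np.float64(0.195), np.float64(0.004)], [np.float64(0.179), np.float64(0.004)]]
px [ 97. 106.] [51.  7.] 4 world [0.775 0.255] carton [0.189 0.138] corners [[np.float64(0.182), np.float64(0.188)], [np.float64(0.198), np.float64(0.19)], [np.float64(0.196), np.float64(0.087)], [np.float64(0.181), np.float64(0.086)]]
px [119. 210.] [ 18. 308.] 41 world [0.564 0.192] carton [-0.019  0.066] corners [[np.float64(-0.237), np.float64(0.24)], [np.float64(0.241), np.float64(-0.093)], [np.float64(0.217), np.float64(-0.123)], [np.float64(-0.257), np.float64(0.211)]]
```

View pics/t2.png

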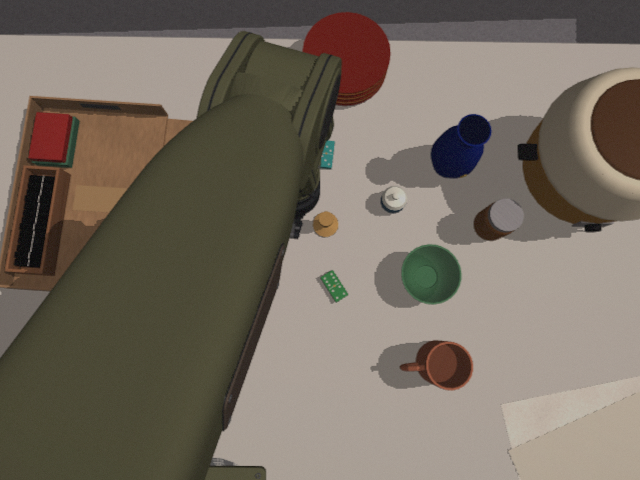

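The picture shows the arm over the carton, hiding the first domino. Candlestick (326,224), green domino and turquoise domino have not moved. Next I descend behind the middle domino and push it in.

Call:
{"api": "move_arm", "payload": {
  "moves": [
    [[0,0.5,4],[0,0,0]],
    [[0,0.5,8],[0,0,0]],
    [[0,0.5,9.95],[0,0,0]],
    [[0,0.5,9.95],[0,0,0]],
    [[0.8,0.5,9.95],[0,0,0]],
    [[1.6,0.5,9.95],[0,0,0]],
    [[2.4,0.5,9.95],[0,0,0]],
    [[3.4,0.5,9.95],[0,0,0]]
  ]
}}

```text
time: 9.28
tcp_pos: [0.5556, -0.1205, 0.079]
tool_rot: [2.346, 2.088, 0.001]
force: [-0.0, -0.6, 0.1]
grip_width: 0.011
```

Call:
{"api": "move_arm", "payload": {
  "moves": [
    [[1,0,0],[0,0,0]],
    [[2,0,0],[0,0,0]],
    [[3,0,0],[0,0,0]],
    [[4,0,0],[0,0,0]],
    [[5,0,0],[0,0,0]],
    [[6,0,0],[0,0,0]],
    [[7,0,0],[0,0,0]],
    [[8,0,0],[0,0,0]]
  ]
}}

```text
time: 10.28
tcp_pos: [0.5646, -0.0409, 0.0784]
tool_rot: [2.347, 2.089, 0.0]
force: [0.7, 0.4, 0.1]
grip_width: 0.0105
```

```bash
python3 - <<'E'
from h import *
s=sensors.get_state();print(s["tcp_pos"],cart(s["tcp_pos"]),s["force"])
im=snap("scene","s3");snap("top","t3")
for d in ("domino1_c","domino2_c","domino3_c"):
  for c in("scene","top"):
    for r in finder.place_of(c,d)[:5]: print(d,c,round(r["p"],2),np.round(r["location"]),cart(ray(c,r["location"],.008)))
E
```

```text
[ 0.5645665  -0.04094958  0.0784138 ] [-0.008 -0.166] [0.67455896 0.40267082 0.05838447]
domino1_c scene 0.81 [320. 212.] [-0.148 -0.354]
domino1_c scene 0.51 [514. 226.] [-0.109  0.078]
domino1_c scene 0.18 [268. 274.] [ 0.032 -0.456]
domino1_c top 0.88 [338. 287.] [-0.143 -0.362]
domino2_c scene 0.73 [417. 274.] [ 0.027 -0.148]
domino2_c top 0.74 [258. 124.] [ 0.172 -0.185]
domino2_c top 0.41 [260. 166.] [ 0.084 -0.196]
domino3_c scene 0.68 [397. 298.] [ 0.089 -0.192]
domino3_c top 0.67 [260. 167.] [ 0.083 -0.196]
domino3_c top 0.61 [488. 224.] [-0.006 -0.644]
domino3_c top 0.58 [327. 154.] [ 0.117 -0.327]
```

View pics/s3.png

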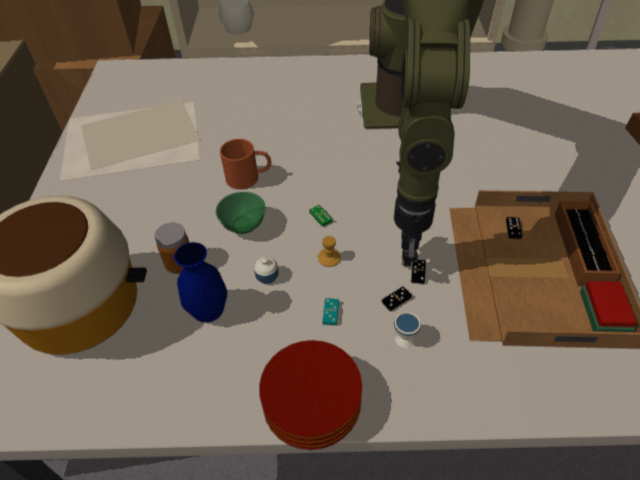

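The scene view shows the first domino inside the carton at (514,227), about y = +78 mm. The middle one, at (417,271), has squared up to the fingers but sits about 25 mm off their centre. I'll back off, re-centre and push on.

```bash
python3 - <<'E'
from h import *
im=cv2.imread("pics/s3.png")
r=im[250:295,408:432]
m=((r.max(2)<70)*255).astype(np.uint8)
n,l,st,ce=cv2.connectedComponentsWithStats(m)
for i in range(1,n):
  if st[i][4]>30: 
    q=ce[i]+[408,250];print(st[i],q,cart(ray("scene",q,.01)),[cart(ray("scene",(q[0],st[i][1]+250+d),.012)) for d in (0,st[i][3])])
E
```

```text
[  0   0  18  34 423] [416.58392435 267.28368794] [ 0.012 -0.148] [array([-0.034, -0.144]), array([ 0.056, -0.151])]
```

Call:
{"api": "move_arm", "payload": {
  "moves": [
    [[-1.2,0,0],[0,0,0]],
    [[-1.5,1.5,0],[0,0,0]],
    [[-1.5,3.0,0],[0,0,0]],
    [[-1.5,3.0,0],[0,0,0]],
    [[-0.7,3.0,0],[0,0,0]],
    [[0,3.0,0],[0,0,0]],
    [[0.9,3.0,0],[0,0,0]],
    [[1.8,3.0,0],[0,0,0]]
  ]
}}

```text
time: 11.68
tcp_pos: [0.5962, -0.0263, 0.0784]
tool_rot: [-2.346, -2.089, 0.0]
force: [-0.3, -0.2, -0.1]
grip_width: 0.0108
```

Call:
{"api": "move_arm", "payload": {
  "moves": [
    [[1,0,0],[0,0,0]],
    [[2,0,0],[0,0,0]],
    [[3,0,0],[0,0,0]],
    [[4,0,0],[0,0,0]],
    [[5,0,0],[0,0,0]],
    [[6,0,0],[0,0,0]],
    [[7,0,0],[0,0,0]],
    [[8,0,0],[0,0,0]]
  ]
}}

```text
time: 12.68
tcp_pos: [0.6057, 0.0529, 0.0784]
tool_rot: [2.347, 2.089, 0.0]
force: [0.6, -0.6, 1.3]
grip_width: 0.0109
```

Call:
{"api": "move_arm", "payload": {
  "moves": [
    [[1.2,0,-0.1],[0,0,0]],
    [[2.4,0,-0.15],[0,0,0]],
    [[3.6,0,-0.2],[0,0,0]],
    [[4.8,0,-0.3],[0,0,0]],
    [[6,0,-0.3],[0,0,0]],
    [[7.2,0,-0.3],[0,0,0]],
    [[8.4,0,-0.3],[0,0,0]],
    [[9.6,0,-0.3],[0,0,0]]
  ]
}}

```text
time: 13.68
tcp_pos: [0.6168, 0.1484, 0.0814]
tool_rot: [-2.347, -2.089, 0.0]
force: [-0.1, -1.2, -0.0]
grip_width: 0.011
```

```bash
python3 - <<'E'
from h import *
s=sensors.get_state();print(s["tcp_pos"],cart(s["tcp_pos"]),s["force"])
im=snap("scene","s4")
for d in ("domino1_c","domino2_c","domino3_c"):
    for r in finder.place_of("scene",d)[:5]: print(d,round(r["p"],2),np.round(r["location"]),cart(ray("scene",r["location"],.008)))
cv2.imwrite("pics/s4c.png",cv2.resize(im[170:370,290:640,::-1],None,fx=2,fy=2))
E
```

```text
[0.61684116 0.14837358 0.08136242] [0.036 0.025] [-0.07590068 -1.16738235 -0.03534935]
domino1_c 0.84 [320. 216.] [-0.136 -0.352]
domino2_c 0.63 [243. 180.] [-0.254 -0.544]
domino2_c 0.6 [515. 280.] [0.04 0.05]
domino3_c 0.85 [395. 300.] [ 0.094 -0.197]
domino3_c 0.66 [332. 311.] [ 0.122 -0.322]
```

View pics/s4c.png

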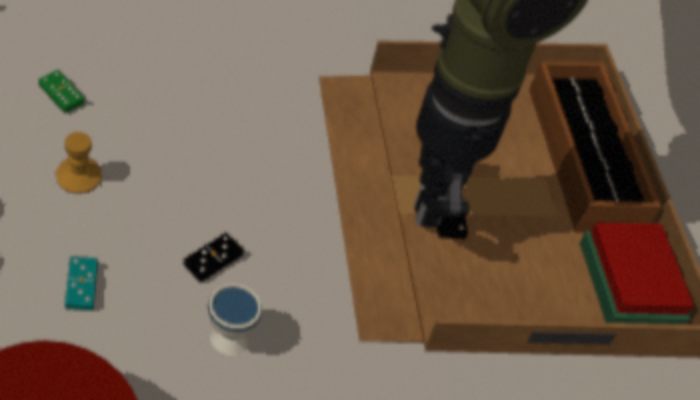

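The middle domino is inside, just ahead of the fingers, and nothing else has moved. I'll push it a little further in, lift, and go to the last one at (395,300).

Call:
{"api": "move_arm", "payload": {
  "moves": [
    [[1,0,0],[0,0,0]],
    [[1.9,0,0],[0,0,0]],
    [[2.4,0,0],[0,0,0]],
    [[2.5,0,0],[0,0,0]],
    [[1.5,0,0],[0,0,0]],
    [[1.5,0,-4],[0,0,0]],
    [[1.5,0,-9],[0,0,0]],
    [[1.5,0,-9],[0,0,0]]
  ]
}}

```text
time: 14.88
tcp_pos: [0.6214, 0.1622, 0.1763]
tool_rot: [2.344, 2.085, 0.013]
force: [0.4, 0.3, -0.2]
grip_width: 0.0108
```

Call:
{"api": "move_arm", "payload": {
  "moves": [
    [[-5,1,0],[0,0,0]],
    [[-10,2,0],[0,0,0]],
    [[-15,3,0],[0,0,0]],
    [[-20,4,0],[0,0,0]],
    [[-25,5,0],[0,0,0]],
    [[-28.7,5.2,0],[0,0,0]],
    [[-28.7,5.2,0],[0,0,0]],
    [[-28.7,5.2,0],[0,0,0]]
  ]
}}

```text
time: 15.88
tcp_pos: [0.6361, -0.1287, 0.1706]
tool_rot: [-2.346, -2.087, 0.001]
force: [-0.1, -0.6, -0.3]
grip_width: 0.0107
```

```bash
python3 - <<'E'
from h import *
s=sensors.get_state();print(s["tcp_pos"],cart(s["tcp_pos"]),s["tool_rot"])
E
```

```text
[ 0.63608854 -0.1287137   0.17056679] [ 0.067 -0.251] [-2.34631982e+00 -2.08662606e+00  1.06121782e-03]
```

Call:
{"api": "move_arm", "payload": {
  "moves": [
    [[0,0.2,4],[0,0,0]],
    [[0,0.2,8],[0,0,0]],
    [[0,0.2,9.25],[0,0,0]],
    [[0,0.2,9.25],[0,0,0]],
    [[0.8,0.2,9.25],[0,0,0]],
    [[1.6,0.2,9.25],[0,0,0]],
    [[2.4,0.2,9.25],[0,0,0]],
    [[3.4,0.2,9.25],[0,0,0]]
  ]
}}

```text
time: 16.88
tcp_pos: [0.6431, -0.0945, 0.0794]
tool_rot: [2.346, 2.088, 0.001]
force: [0.4, -0.7, -0.3]
grip_width: 0.0109
```

Call:
{"api": "move_arm", "payload": {
  "moves": [
    [[1,0,0],[0,0,0]],
    [[2,0,0],[0,0,0]],
    [[3,0,0],[0,0,0]],
    [[4,0,0],[0,0,0]],
    [[5,0,0],[0,0,0]],
    [[6,0,0],[0,0,0]]
  ]
}}

```text
time: 17.62
tcp_pos: [0.6498, -0.0348, 0.0789]
tool_rot: [-2.347, -2.089, 0.0]
force: [0.1, -0.1, 0.1]
grip_width: 0.0104
```

```bash
python3 - <<'E'
from h import *
s=sensors.get_state();print(s["tcp_pos"],cart(s["tcp_pos"]),s["force"])
im=snap("scene","s5")
for d in ("domino1_c","domino2_c","domino3_c"):
    for r in finder.place_of("scene",d)[:5]: print(d,round(r["p"],2),np.round(r["location"]),cart(ray("scene",r["location"],.008)))
cv2.imwrite("pics/s5c.png",cv2.resize(im[170:370,290:640,::-1],None,fx=2,fy=2))
E
```

```text
[ 0.64982291 -0.03481068  0.07885239] [ 0.077 -0.157] [ 0.13871975 -0.13331466  0.1039929 ]
domino1_c 0.83 [513. 227.] [-0.107  0.075]
domino1_c 0.7 [524. 279.] [0.038 0.068]
domino1_c 0.51 [318. 215.] [-0.139 -0.358]
domino2_c 0.67 [528. 280.] [0.041 0.076]
domino3_c 0.81 [421. 306.] [ 0.106 -0.146]
domino3_c 0.56 [332. 311.] [ 0.121 -0.322]
domino3_c 0.45 [402. 339.] [ 0.182 -0.188]
domino3_c 0.35 [460. 270.] [ 0.016 -0.059]
```

View pics/s5c.png

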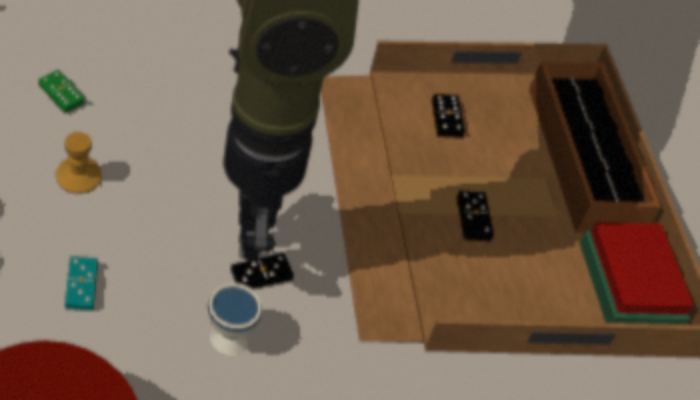

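The last domino slid off beside the fingers and now points lengthwise at the carton, at (421,306). Its rear end is at about carton (111,-173) mm. The other two are well inside, at (513,227) and (526,280). I'll hop behind it, turn about 8° and push its end.

Call:
{"api": "move_arm", "payload": {
  "moves": [
    [[-0.5,-0.5,0],[0,0,0]],
    [[-1,-0.5,-3],[0,0,-2]],
    [[-3,1,-4],[0,0,-5]],
    [[-4.3,3,-4],[0,0,-8]],
    [[-4.3,3.8,-4],[0,0,-8]],
    [[-4.3,3.8,-4],[0,0,-8]],
    [[-4.3,3.8,-1],[0,0,-8]],
    [[-4.3,3.8,0.05],[0,0,-8]]
  ]
}}

```text
time: 18.82
tcp_pos: [0.6802, -0.0817, 0.0763]
tool_rot: [-2.192, -2.245, 0.005]
force: [-0.8, 0.6, -0.3]
grip_width: 0.0108
```

Call:
{"api": "move_arm", "payload": {
  "moves": [
    [[0.7,0,0],[0,0,0]],
    [[1.4,0,0],[0,0,0]],
    [[2.1,0,0],[0,0,0]],
    [[2.9,0,0],[0,0,0]],
    [[3.7,0,0],[0,0,0]],
    [[4.5,0,0],[0,0,0]],
    [[5.3,0,0],[0,0,0]]
  ]
}}

```text
time: 19.7
tcp_pos: [0.6813, -0.0291, 0.0785]
tool_rot: [2.195, 2.247, 0.0]
force: [0.4, -0.1, 0.7]
grip_width: 0.0106
```

```bash
python3 - <<'E'
from h import *
s=sensors.get_state();print(s["tcp_pos"],cart(s["tcp_pos"]),s["force"],s["tool_rot"])
im=snap("scene","s6")
for d in ("domino3_c","eggcup"):
    for r in finder.place_of("scene",d)[:5]: print(d,round(r["p"],2),np.round(r["location"]),cart(ray("scene",r["location"],.008*(d!="eggcup"))))
cv2.imwrite("pics/s6c.png",cv2.resize(im[170:370,290:640,::-1],None,fx=2,fy=2))
E
```

```text
[ 0.68131499 -0.02906942  0.07845075] [ 0.108 -0.15 ] [ 0.41148179 -0.126233    0.68089823] [2.19526580e+00 2.24720365e+00 9.35561815e-05]
domino3_c 0.96 [332. 312.] [ 0.123 -0.32 ]
domino3_c 0.85 [438. 309.] [ 0.112 -0.114]
domino3_c 0.61 [461. 267.] [ 0.009 -0.055]
eggcup 0.8 [403. 343.] [ 0.185 -0.186]
eggcup 0.62 [525. 279.] [0.032 0.074]
```

View pics/s6c.png

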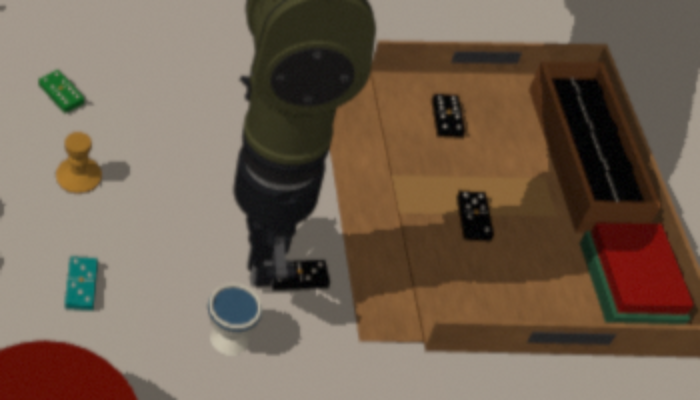

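The last domino is now end-on in front of the fingers at (438,309). I keep pushing.

Call:
{"api": "move_arm", "payload": {
  "moves": [
    [[1,0,0],[0,0,0]],
    [[2,0,0],[0,0,0]],
    [[3,0,0],[0,0,0]],
    [[4,0,0],[0,0,0]],
    [[5,0,0],[0,0,0]],
    [[6,0,0],[0,0,0]],
    [[7,0,0],[0,0,0]],
    [[8,0,0],[0,0,0]]
  ]
}}

```text
time: 20.85
tcp_pos: [0.6794, 0.051, 0.0784]
tool_rot: [2.195, 2.247, 0.0]
force: [-0.2, -0.5, -0.5]
grip_width: 0.0105
```

```bash
python3 - <<'E'
from h import *
s=sensors.get_state();print(s["tcp_pos"],cart(s["tcp_pos"]),s["force"])
im=snap("scene","s7")
for r in finder.place_of("scene","domino3_c")[:5]: print(round(r["p"],2),np.round(r["location"]),cart(ray("scene",r["location"],.01)))
cv2.imwrite("pics/s7c.png",cv2.resize(im[170:370,290:640,::-1],None,fx=2,fy=2))
E
```

```text
[0.6794369  0.05101861 0.0784402 ] [ 0.102 -0.07 ] [-0.22470015 -0.45520561 -0.48698748]
0.95 [330. 315.] [ 0.131 -0.325]
0.68 [478. 306.] [ 0.107 -0.035]
```

View pics/s7c.png

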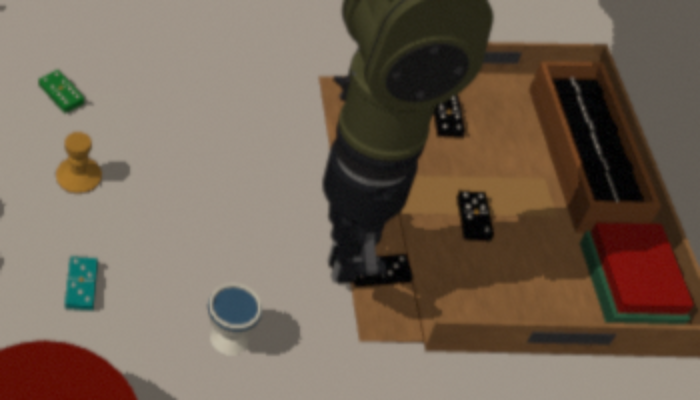

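It is going straight, with its front end at the fold (crop 410,265). Now the last 10 cm, then lift clear.

Call:
{"api": "move_arm", "payload": {
  "moves": [
    [[1.3,0,-0.1],[0,0,0]],
    [[2.6,0,-0.2],[0,0,0]],
    [[3.9,0,-0.2],[0,0,0]],
    [[5.2,0,-0.3],[0,0,0]],
    [[6.5,0,-0.3],[0,0,0]],
    [[7.8,0,-0.3],[0,0,0]],
    [[9.1,0,-0.3],[0,0,0]],
    [[10,0,-0.3],[0,0,0]]
  ]
}}

```text
time: 21.95
tcp_pos: [0.6771, 0.1513, 0.0814]
tool_rot: [2.195, 2.248, 0.0]
force: [-1.0, 0.5, 0.8]
grip_width: 0.0109
```

Call:
{"api": "move_arm", "payload": {
  "moves": [
    [[0.5,0,0],[0,0,0]],
    [[0.5,0,0],[0,0,0]],
    [[-1,0,0],[0,0,0]],
    [[-1,0,-4],[0,0,0]],
    [[-1,0,-9],[0,0,0]],
    [[-5,-1,-13],[0,0,0]],
    [[-10,-2,-15],[0,0,0]],
    [[-14,-4,-15],[0,0,0]]
  ]
}}

```text
time: 22.95
tcp_pos: [0.6415, 0.0063, 0.2341]
tool_rot: [2.194, 2.242, 0.005]
force: [0.3, 0.2, 0.1]
grip_width: 0.0108
```

Call:
{"api": "move_arm", "payload": {
  "moves": [
    [[-3,-3,0],[0,0,0]],
    [[-6,-6,0],[0,0,0]],
    [[-6,-6,0],[0,0,0]],
    [[-6,-6,0],[0,0,0]]
  ]
}}

```text
time: 23.45
tcp_pos: [0.582, -0.0528, 0.2317]
tool_rot: [2.196, 2.245, 0.001]
force: [0.2, 0.3, 0.7]
grip_width: 0.0105
```

```bash
python3 - <<'E'
from h import *
s=sensors.get_state();print(s["time"],s["tcp_pos"],s["force"])
im=snap("scene","s8");t=snap("top","t8")
for d in("domino1_c","domino2_c","domino3_c"):
  for r in finder.place_of("scene",d)[:5]: print(d,round(r["p"],2),np.round(r["location"]),cart(ray("scene",r["location"],.01)))
for n in "eggcup trinket candlestick mug bowl vase jar".split():
  print(n,[(round(r["p"],2),np.round(r["location"]),np.round(ray("scene",r["location"],0)[:2],3)) for r in finder.place_of("scene",n)[:1]])
cv2.imwrite("pics/s8c.png",im[100:400,100:640,::-1])
E
```

```text
23.45 [ 0.58204088 -0.05276888  0.23173044] [0.17114452 0.30234828 0.67295931]
domino1_c 0.76 [517. 227.] [-0.105  0.082]
domino1_c 0.57 [321. 213.] [-0.141 -0.35 ]
domino2_c 0.73 [526. 280.] [0.043 0.07 ]
domino3_c 0.68 [332. 312.] [ 0.123 -0.321]
domino3_c 0.64 [533. 303.] [0.097 0.073]
domino3_c 0.61 [488. 272.] [ 0.021 -0.002]
eggcup [(0.79, array([403., 339.]), array([ 0.749, -0.068]))]
trinket [(0.92, array([266., 277.]), array([ 0.595, -0.335]))]
candlestick [(0.97, array([330., 257.]), array([ 0.543, -0.203]))]
mug [(0.91, array([239., 176.]), array([ 0.28, -0.42]))]
bowl [(0.78, array([243., 224.]), array([ 0.441, -0.397]))]
vase [(0.89, array([206., 308.]), array([ 0.668, -0.45 ]))]
jar [(0.64, array([181., 263.]), array([ 0.551, -0.518]))]
```

View pics/s8c.png

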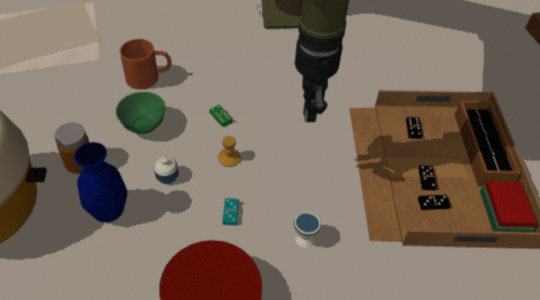

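All three dominoes are inside the carton, at crop (414,127), (428,177) and (433,202), each about 70–80 mm past the fold. The other goods stand where they began and the arm is clear.

```bash
python3 -c "
from plant import workorder;print(workorder.sign_off())"
```

```text
the job is handed in; nothing more can be done
None
```

I pushed the three black dominoes over the flap into the carton with the fingers nearly shut, one at a time, and handed the job in at about 24 s.

- **Dominoes:** the last picture puts their centres about 82, 70 and 73 mm past the fold, at carton x of about -105, +43 and +97 mm. That is well inside the limits.
- **Other goods:** the last readings of all seven agree with the first ones to within about 7 mm, which is the spread of the networks. The green and turquoise dominoes look untouched.
- **Arm:** it ended clear of everything. The wrist forces I read at each stop stayed around 2 N or less.
- **What went wrong on the way:** the second domino turned off-centre on its first push, and the third slipped sideways past the fingers. I moved the fingers back behind each one and pushed again. The sign-off gave no verdict.

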